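# Hook a flat bar into the tacking jig

### The arm

A 6-joint arm with a two-finger parallel gripper is mounted at the origin on a cart in front of the work surface, level with it; the furniture and walls round the work are solid. World frame = base frame: x ahead of the robot, y to its left, z up, the work surface at z = 0. Lengths are in mm, angles in rad, forces in N, time in s.
With the tool pointing down it reaches from about 275 to 750 mm from the base axis. Payload 10.2 kg.
Tool frame: the origin (TCP) lies at the centre of the arm's flange, where the gripper is bolted on; the fingertips stand ctrl.tip_reach ahead of it and the grasp point (between the pads) lies 155 mm ahead of it (ctrl.tip_reach is the distance from the TCP to the fingertips, in mm); z points along the fingers, y is the direction in which the jaws open and shut (so a half turn about z gives the same grasp; the last joint's range is limited). The gripper opens to 85 mm and grips with 20 to 120 N. Pads are 22 mm wide; open, the fingers measure 114 mm over their backs; the gripper's body (76 mm by 85 mm) begins 54 mm behind the grasp point. The pads swing forward as they close: fully open they stand 13 mm farther back than shut.
Start: joints at [-1.408, 0.313, 1.498, -0, 1.331, -0.223], TCP at [197.546, -486.424, 404.694] pointing down, gripper open.
Joint ranges: [-2.94, 2.94], [-0.97, 2.17], [0.19, 2.56], [-1.23, 4.37], [0.02, 3.11], [-2.88, 2.88]. Speed limits (rad/s): [2.39, 2.39, 3.01, 3.14, 3.14, 3.14].

### API

Orientations are given as a unit quaternion [w, x, y, z].
In Python, from rig import ctrl, viewer gives the robot as it stands.
- The arm moves only by the tool drive_tool, never from a script. Its argument "rows" is a list that holds one entry, the list of rows, each a list of 6 numbers: the shift along the world's x, y, z normalised to -1 to 1, where 1 is 0.1 m, then the turn, a rotation vector about the world's x, y, z normalised to -1 to 1, where 1 is 90 degrees. A call has 1 to 10 rows; each row is the pose to reach, as a shift and turn from the pose measured when the call began; what a row does not reach only later rows make up. A row lasts 1/8 s, in which the tool goes at most 62.5 mm and 10.7 degrees, less where a joint would pass 70% of its speed; a pose out of reach is approached as far as the arm can. A call with a number of a shift or a turn outside -1 to 1 is refused whole. A call with a gripper value outside its range is refused whole. "fingers" is the opening, from -1 (shut) to 1 (fully open), set as the call begins (left out, the last holds). The fingers move at their own pace and stop on an object; "force" is the grip in N (left out, the last holds). Time passes only in rows, so rows that repeat a pose let the fingers close. It gives the time, the measured TCP pose, the force and the opening at its end, in the units of the state.
- ctrl.sense(): the state, without advancing time (a new reading comes with each control period).
- viewer.capture(name): name is "scene" or "top" or "wrist"; returns the picture (480x640x3 uint8, red, green, blue); there is no depth.
- viewer.calibration(name): a dict with "mtx" (3x3 intrinsics, pixels), "dist_coeffs" ([k1, k2, p1, p2, k3] as OpenCV has them; the pictures are not rectified), "extrinsics" (4x4, takes a point from camera to world coordinates). Camera axes: x right, y up, looking along -z (the intrinsics and any distortion apply to the point x, -y, -z); pixel columns grow to the right and rows downward; lengths in mm; the calibration is good to about 2 mm. A picture is of the moment at which its call begins: read the wrist's pose just before it. calibration takes no time and is no camera call; for the wrist camera it gives the pose at the moment of the call.
- ctrl.finish_job(): hands the job in, once; it reports no verdict.
The state is a dict: "time_s": time; "joints": joint angles; "dq": joint speeds; "tau": joint torques, N m; "eef_pos": TCP position; "ee_rot": TCP orientation; "force": force on the tool from outside, world axes, zero at the start; "wrist_torque": the same for the moment, N m; "grip_width": opening from 0.0 (shut) to 1.0 (fully open).
Only numpy, scipy, OpenCV 4.12 (cv2) and the standard library are available. Lean on these libraries where they do the work, as an engineer would, in place of code of your own. Each camera call takes 0.05 s, during which the arm holds its last target.

### The job

Load the narrow flat bar into the tacking jig on the welding table. Hook one end of the bar under the jig's overhanging lip while its other end is still clearly raised, then swing that end down behind the low stop, so that the bar lies flat on both rests with its end under the lip, and let go.

Things in the scene. Friction and masses are not known exactly. Their poses are not given: they have to be found in the camera images.
- bar_center (a point): Centre of the narrow flat bar, loose, plain grey-brown steel, 150 x 20 x 6 mm, 140 g, both ends alike. Lies flat on the table (centre 3 mm up) in a loose row right of the jig with a short plate (85 x 40 x 5 mm) and a bent pipe elbow (76 mm), in any order; a wide 260 x 44 mm bar lies farther right; none of these is wanted. y axis along the 150 mm, x across the 20 mm, z through the thickness.
- jig: Steel jig, fixed: base plate 200 x 80 x 10 mm with a raised rest at each end. Origin: centre of its underside, at table height; x along the jig towards the lip, z up. Rest tops at z = 34 mm, 58 mm wide, at x = 48 to 94 mm (lip end) and x = -94 to -48 mm (stop end). Open between them down to z = 10 mm: room for fingertips.
- jig_lip (a point): Point in the pocket under the lip: x = 70, y = 0, z = 39 mm in the jig's frame (5 mm above the rest); axes as the jig's. The lip, 6 mm thick, covers x = 56 mm (its edge) to 94 mm, top at most z = 61 mm. Gap under it: 20 mm at the edge, falling to 15 mm at the back stop, whose face is at x = 84 mm. Cheeks 42 mm apart close the pocket's sides (y = +-21 mm).
- jig_seat (a point): Where the bar's centre lies when home: x = 0, y = 0, z = 37 mm in the jig's frame; axes as the jig's, the bar's length along x. At the end away from the lip a low stop (face at x = -84 mm) and two side guides (y = +-21 mm, x = -84 to -60 mm) stand 10 mm above the rest. Between the stops are 168 mm for the 150 mm bar.

How it is judged (in metres and radians):
On the way:
1. one end of the narrow bar is under the lip (at least 5 mm in) while the bar is still tilted more than 6 degrees (x of jig_lip in the frame of bar_center between -0.02 and 0.02 m and z of jig_lip in the frame of bar_center between -0.015 and 0.015 m and (y of jig_lip in the frame of bar_center between 0.05 and 0.085 m or y of jig_lip in the frame of bar_center between -0.085 and -0.05 m) and angle between the z axis of bar_center and the z axis of jig, either way round above 0.1 rad), for 0.1 s.
At the end, for the whole second after the job is handed in: The narrow bar is let go and lies flat on both rests, between the back stop under the lip and the low stop: its centre within 12 mm of the jig's centre along the jig, 13 mm across it and 4 mm of the seated height, level within 3 degrees, along the jig within 11 degrees (x of bar_center in the frame of jig between -0.012 and 0.012 m and y of bar_center in the frame of jig between -0.013 and 0.013 m and z of bar_center in the frame of jig between 0.033 and 0.041 m and angle between the z axis of bar_center and the z axis of jig, either way round below 0.06 rad and angle between the y axis of bar_center and the x axis of jig, either way round below 0.2 rad); the robot touches nothing.
It also fails if it takes over 40 s, if anything falls off the work surface, if the arm or the gripper's body presses on something with over 40 N, if the wrist force passes 120 N, or if a joint passes its speed limit or range.

## Working session

There is one attempt and no reset: what is moved stays moved. The work goes in short steps, Python scripts to look and compute and a tool call to move; the robot and the scene stay as the last step left them, time stands still between calls to the robot, and variables do not carry over. Pictures are saved under pics/ and viewed, and the job is handed in when it is done.

Besides the shell and the picture viewer there is one more tool, called after "Emit:" as name(argument=value, ...) on one line, values as JSON. drive_tool: Moves the arm, as the interface text tells. Scaled input: -1 to 1 covers 0.1 m each way for a shift and 90 degrees each way for a turn. Its arguments: {"type":"object","properties":{"rows":{"type":"array","items":{"type":"array","items":{"type":"array","items":{"type":"number"}}}},"fingers":{"type":"number"},"force":{"type":"number"}},"required":["rows"]}

```bash
ls; mkdir -p pics; python3 - <<'E'
from rig import ctrl, viewer
import cv2
s=ctrl.sense()
print({k:s[k] for k in s}, ctrl.tip_reach)
for n in ["scene","top","wrist"]:
    c=viewer.calibration(n); print(n,c)
    cv2.imwrite(f"pics/a_{n}.png",viewer.capture(n)[:,:,::-1])
E
```

```text
pics
{'time_s': 0.0, 'joints': array([-1.40838049e+00,  3.13442275e-01,  1.49843317e+00, -1.14965092e-05,
        1.33100192e+00, -2.23405145e-01]), 'dq': array([-1.77149827e-05, -3.22443387e-04, -2.27962391e-03,  4.23906591e-04,
       -2.43443639e-03, -5.10379846e-04]), 'tau': array([ 1.02904232e-03, -4.12262177e+01, -2.59742332e+01, -1.04283556e-04,
        4.16847717e-03, -8.66050186e-06]), 'eef_pos': array([ 197.54680623, -486.37345721,  404.14036052]), 'ee_rot': array([-6.42228094e-04,  9.81449940e-01,  1.91717508e-01,  1.40050998e-05]), 'force': array([ 0.10355751, -0.680844  , -0.26949402]), 'wrist_torque': array([-0.00719568,  0.0435324 ,  0.07982468]), 'grip_width': 1.0011823927300465} 173.4
scene {'mtx': array([[456.14685112,   0.        , 319.49772741],
       [  0.        , 456.14685112, 238.13042201],
       [  0.        ,   0.        ,   1.        ]]), 'dist_coeffs': array([-0.10403608,  0.        ,  0.        ,  0.        ,  0.        ]), 'extrinsics': array([[ 8.78610341e-01,  3.19136590e-01, -3.55240348e-01,
         2.51541238e+02],
       [-4.77417169e-01,  5.7019
[... 745 characters left out ...]
02],
       [ 0.00000000e+00,  0.00000000e+00,  0.00000000e+00,
         1.00000000e+00]])}
wrist {'mtx': array([[355.18810982,   0.        , 322.31508777],
       [  0.        , 355.18810982, 238.09901536],
       [  0.        ,   0.        ,   1.        ]]), 'dist_coeffs': array([-0.0691984,  0.       ,  0.       ,  0.       ,  0.       ]), 'extrinsics': array([[ 3.76620220e-01,  8.92361387e-01,  2.48693316e-01,
         2.61760644e+02],
       [-9.26367037e-01,  3.63127699e-01,  9.99118952e-02,
        -4.61753354e+02],
       [-1.14991415e-03, -2.68010130e-01,  9.63415408e-01,
         3.72023553e+02],
       [ 0.00000000e+00,  0.00000000e+00,  0.00000000e+00,
         1.00000000e+00]])}
```

View pics/a_top.png

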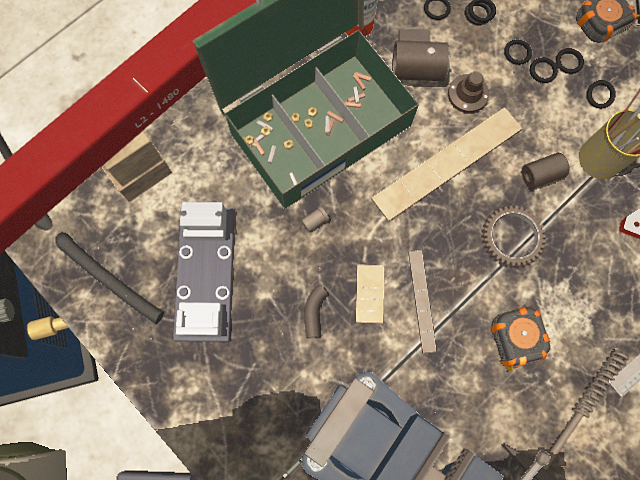

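View pics/a_scene.png

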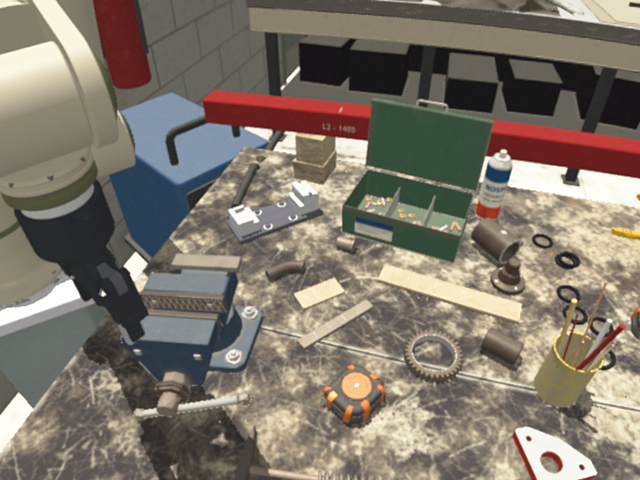

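View pics/a_wrist.png

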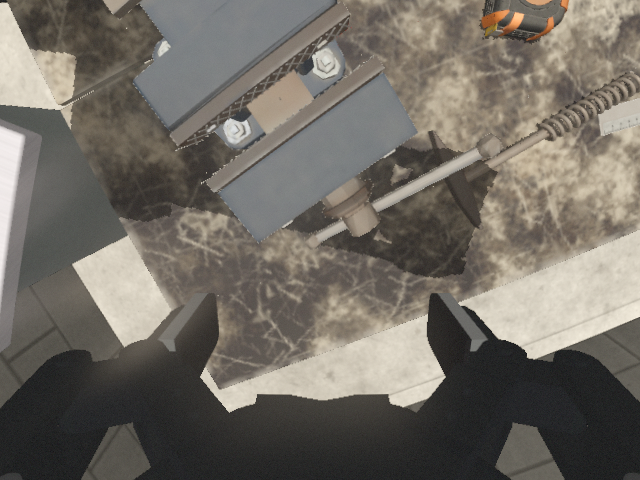

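The top view shows the jig at about (205,272), the elbow at (316,312), the short plate at (370,293) and the narrow grey-brown bar at (423,301). The wide bar is at (447,165). I'll zoom in next.

```bash
python3 - <<'E'
import cv2
t=cv2.imread("pics/a_top.png")
cv2.imwrite("pics/b1.png",cv2.resize(t[190:355,160:250],None,fx=3.6,fy=3.6,interpolation=cv2.INTER_CUBIC))
cv2.imwrite("pics/b2.png",cv2.resize(t[235:365,390:450],None,fx=4.5,fy=4.5,interpolation=cv2.INTER_CUBIC))
s=cv2.imread("pics/a_scene.png")
cv2.imwrite("pics/b3.png",cv2.resize(s[175:250,215:330],None,fx=6,fy=6,interpolation=cv2.INTER_CUBIC))
E
```

```text
(no output)
```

View pics/b1.png

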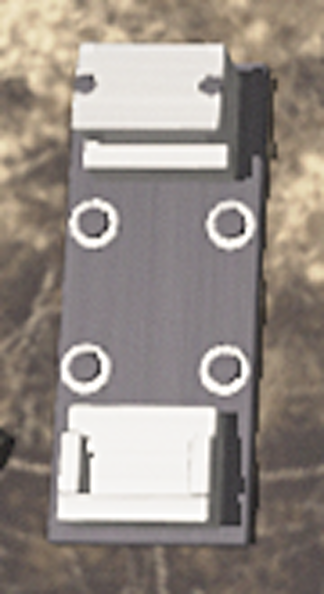

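View pics/b2.png

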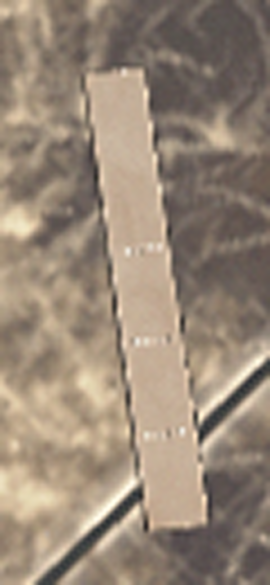

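View pics/b3.png

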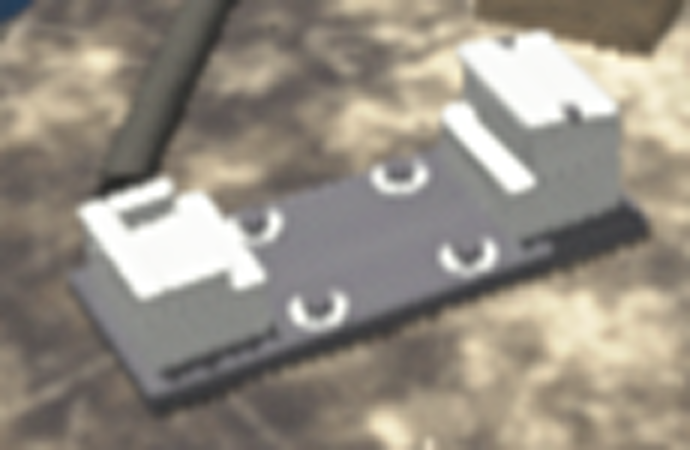

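The far (upper) end carries the lip; its plate is about (202,214) in the full picture. The low stop is at the near end, about (200,320). Next I'll fit both poses.

```bash
cat > h.py <<'E'
import numpy as np, cv2
from scipy.optimize import least_squares
def proj(P,c):
    E=np.linalg.inv(c["extrinsics"]); q=(E[:3,:3]@np.atleast_2d(P).T).T+E[:3,3]
    q=q*[1,-1,-1]
    return cv2.projectPoints(q.reshape(-1,1,3),np.zeros(3),np.zeros(3),c["mtx"],c["dist_coeffs"])[0].reshape(-1,2)
def place(p,L):
    x,y,a=p[:3]; L=np.array(L,float); c,s=np.cos(a),np.sin(a)
    return np.c_[x+c*L[:,0]-s*L[:,1], y+s*L[:,0]+c*L[:,1], L[:,2]]
def ray(uv,c,z):
    k=cv2.undistortPoints(np.array([[uv]],float),c["mtx"],c["dist_coeffs"])[0,0]
    d=c["extrinsics"][:3,:3]@np.array([k[0],-k[1],-1]); o=c["extrinsics"][:3,3]
    return o+d*(z-o[2])/d[2]
def fit(L,uv,c,p0):
    r=least_squares(lambda p:(proj(place(p,L),c)-uv).ravel(),p0,x_scale=[100,100,1],loss="soft_l1")
    return r.x,(proj(place(r.x,L),c)-uv)
E
python3 - <<'E'
from rig import viewer; from h import *
np.set_printoptions(precision=2,suppress=True)
c=viewer.calibration("top")
uv=np.array([(85,169),(228,169),(70,406),(215,408),(58,521),(207,523),(50,543),(247,543),(270,65)])/3.6+[160,190]-.35
L=[(48,29,34),(48,-29,34),(-48,29,34),(-48,-29,34),(-94,29,44),(-94,-29,44),(-100,40,0),(-100,-40,0),(100,-40,10)]
p,e=fit(L,uv,c,[400,-100,0]); print(p,np.degrees(p[2])); print(e)
uv=np.array([(84,74),(144,69),(208,523),(149,529)])/4.5+[390,235]-.4
L=[(-10,75,6),(10,75,6),(10,-75,6),(-10,-75,6)]
# frame: y along; far end=+y
a0=-np.pi/2
p,e=fit(L,uv,c,[380,-450,a0]); print(p,np.degrees(p[2])); print(e)
cs=viewer.calibration("scene")
s=cv2.imread("pics/a_scene.png")
E
```

```text
[ 535.01 -127.7     0.02] 1.116483199197273
[[-0.26 -0.69]
 [ 0.28 -0.03]
 [-0.49 -0.34]
 [ 0.49 -0.17]
 [-0.88 -0.12]
 [-0.04  0.09]
 [ 0.08  0.86]
 [ 0.89  1.87]
 [-0.03 -0.6 ]]
[ 506.36 -445.88   -1.43] -82.15969312974997
[[-0.07 -0.38]
 [-0.01 -0.58]
 [ 0.43  0.38]
 [-0.34  0.49]]
```

Emit:
drive_tool(rows=[[[0.5,0.07,0,0,0,-0.08],[1.0,0.13,0,0,0,-0.158],[1.0,0.13,0,0,0,-0.158],[1.0,0.13,0,0,0,-0.158]]], fingers=0.1)

```text
time_s: 0.65
eef_pos: [297.2, -473.5, 404.0]
ee_rot: [-0.001, 0.998, 0.069, -0.0]
force: [-0.9, -0.0, -0.4]
grip_width: 0.551
```

Emit:
drive_tool(rows=[[[0.5,0.07,-0.2,0,0,0],[1.0,0.13,-0.4,0,0,0],[1.0,0.13,-0.4,0,0,0],[1.0,0.13,-0.4,0,0,0]]])

```text
time_s: 1.15
eef_pos: [396.1, -461.0, 364.2]
ee_rot: [-0.001, 0.998, 0.069, -0.0]
force: [-0.2, -0.3, 0.1]
grip_width: 0.551
```

Emit:
drive_tool(rows=[[[0.4,0.07,-0.2,0,0,0],[0.6,0.13,-0.4,0,0,0],[0.6,0.13,-0.4,0,0,0],[0.6,0.13,-0.4,0,0,0]]])

```text
time_s: 1.65
eef_pos: [454.8, -448.9, 325.6]
ee_rot: [0.0, 0.998, 0.068, -0.0]
force: [-0.9, -0.1, 0.4]
grip_width: 0.552
```

```bash
python3 - <<'E'
from rig import ctrl, viewer
import cv2
s=ctrl.sense(); print(s["time_s"],s["eef_pos"],s["ee_rot"],s["force"],s["grip_width"],s["joints"])
c=viewer.calibration("wrist")
cv2.imwrite("pics/c_wrist.png",viewer.capture("wrist")[:,:,::-1])
import pickle; pickle.dump(c,open("c.pkl","wb"))
E
```

```text
1.65 [ 454.8490102  -448.9122787   325.57965017] [ 1.83803491e-04  9.97667550e-01  6.82599702e-02 -4.37284746e-05] [-0.85468379 -0.09885996  0.36356372] 0.5523035744273068 [-9.61797996e-01  6.27848675e-01  1.22749478e+00 -2.75288281e-04
  1.28597905e+00  4.72449463e-01]
```

View pics/c_wrist.png

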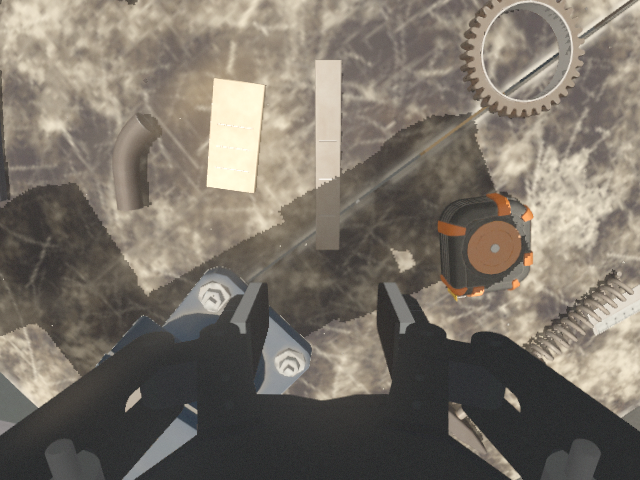

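The wrist view shows the bar upright, with corners at about (316,60), (340,60), (339,249) and (316,249). It lines up with the finger gap.

```bash
python3 - <<'E'
from h import *; import pickle
c=pickle.load(open("c.pkl","rb"))
np.set_printoptions(precision=2,suppress=True)
L=[(-10,75,6),(10,75,6),(10,-75,6),(-10,-75,6)]
p,e=fit(L,np.array([(315.5,60),(340,60),(339.3,249.5),(316,249.5)]),c,[506,-446,-1.43]);print(p,np.degrees(p[2]));print(e)
E
```

```text
[ 508.1  -447.19   -1.43] -81.97858118960735
[[-1.1  -0.7 ]
 [ 1.11 -0.75]
 [ 0.14  1.08]
 [-0.14  1.15]]
```

Emit:
drive_tool(rows=[[[0.26,0.01,-0.3,0,0,0],[0.527,0.022,-0.6,0,0,0],[0.527,0.022,-0.95,0,0,0],[0.527,0.022,-0.95,0,0,0],[0.527,0.022,-0.95,0,0,0]]])

```text
time_s: 2.33
eef_pos: [507.2, -447.5, 233.1]
ee_rot: [0.002, 0.998, 0.068, 0.001]
force: [-0.2, 0.7, 0.7]
grip_width: 0.551
```

```bash
python3 - <<'E'
from rig import ctrl, viewer
import cv2
s=ctrl.sense(); print(s["time_s"],s["eef_pos"],s["ee_rot"],s["force"],s["grip_width"],ctrl.tip_reach)
cv2.imwrite("pics/d_wrist.png",viewer.capture("wrist")[:,:,::-1])
E
```

```text
2.325 [ 507.22212767 -447.48823089  233.09960493] [1.59546450e-03 9.97702341e-01 6.77245137e-02 9.39551691e-04] [-0.16392406  0.65874803  0.73628275] 0.5507233847426866 173.4
```

View pics/d_wrist.png

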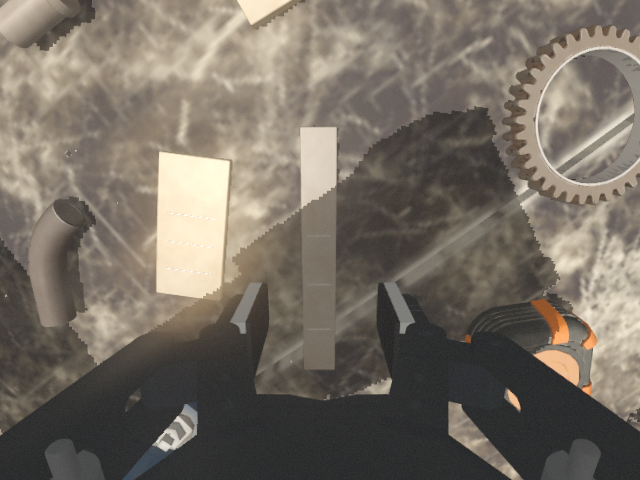

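Emit:
drive_tool(rows=[[[0,0.005,-0.3,0,0,0],[0,0.005,-0.5,0,0,0],[0,0.005,-0.58,0,0,0],[0,0.005,-0.58,0,0,0],[0,0.005,-0.58,0,0,0]]])

```text
time_s: 3.0
eef_pos: [507.5, -447.1, 176.3]
ee_rot: [0.002, 0.998, 0.068, 0.002]
force: [0.0, 0.6, 0.3]
grip_width: 0.552
```

Emit:
drive_tool(rows=[[[0,0,0,0,0,0],[0,0,0,0,0,0],[0,0,0,0,0,0],[0,0,0,0,0,0],[0,0,0,0,0,0],[0,0,0,0,0,0]]], fingers=-1, force=70)

```text
time_s: 3.75
eef_pos: [507.7, -447.3, 177.4]
ee_rot: [0.003, 0.998, 0.068, 0.002]
force: [-0.9, 0.8, 6.0]
grip_width: 0.185
```

Emit:
drive_tool(rows=[[[0,0,0.2,0,0,0],[0,0,0.5,0,0,0],[0,0,0.7,0,0,0],[0,0,0.7,0,0,0],[0,0,0.7,0,0,0]]])

```text
time_s: 4.38
eef_pos: [507.5, -447.1, 246.4]
ee_rot: [0.002, 0.998, 0.068, 0.001]
force: [0.1, 0.8, -0.8]
grip_width: 0.187
```

```bash
python3 - <<'E'
from rig import ctrl, viewer
import cv2
s=ctrl.sense(); print(s["time_s"],s["eef_pos"],s["ee_rot"],s["force"],s["wrist_torque"],s["grip_width"])
cv2.imwrite("pics/e_wrist.png",viewer.capture("wrist")[:,:,::-1])
i=viewer.capture("scene")[:,:,::-1]; cv2.imwrite("pics/e_scene.png",cv2.resize(i[200:400,200:450],None,fx=3,fy=3))
E
```

```text
4.375 [ 507.51522596 -447.09402006  246.38307968] [0.00232571 0.99769356 0.06782335 0.00146616] [ 0.06660709  0.75272209 -0.81292241] [-0.00666494 -0.01078082 -0.01565676] 0.18692334923253226
```

View pics/e_wrist.png

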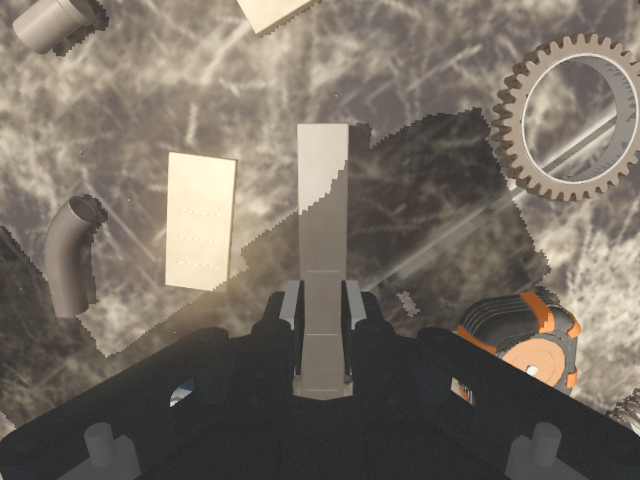

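View pics/e_scene.png

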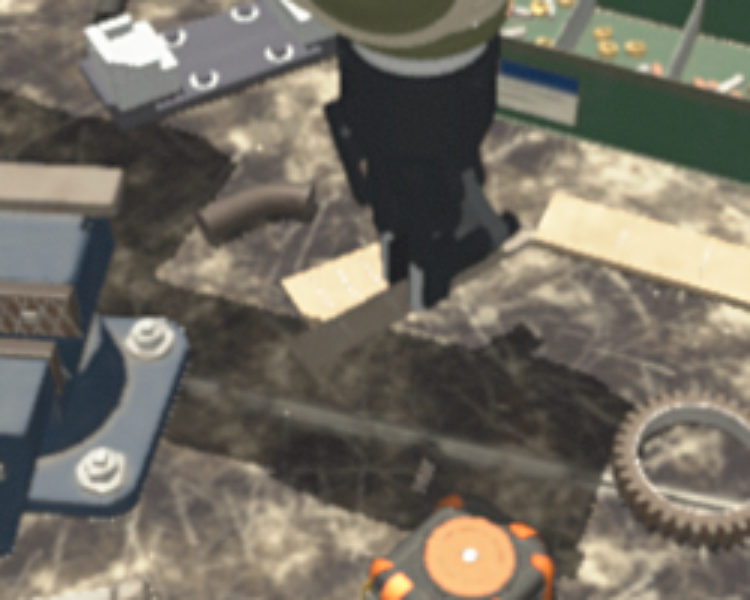

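The bar is held and came up with the gripper. In the wrist view its far end runs from about (298,124) to (348,124). I'll zoom in to measure its tilt in the grip.

```bash
python3 - <<'E'
import cv2
t=cv2.imread("pics/e_wrist.png")
cv2.imwrite("pics/f.png",cv2.resize(t[110:410,270:380],None,fx=2,fy=2,interpolation=cv2.INTER_CUBIC))
E
```

```text
(no output)
```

View pics/f.png

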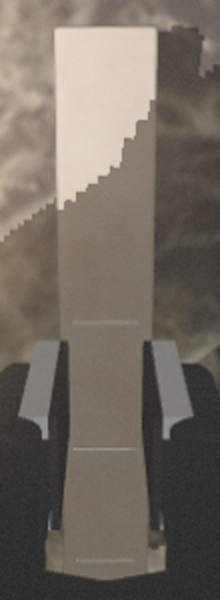

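```bash
cat > pose.py <<'E'
from rig import ctrl,viewer; from h import *
from scipy.spatial.transform import Rotation as R
np.set_printoptions(precision=2,suppress=True)
c=viewer.calibration("wrist")  # current pose (unchanged since e_wrist)
s=ctrl.sense(); q=s["ee_rot"]; Rt=R.from_quat([q[1],q[2],q[3],q[0]]); T=s["eef_pos"]
print(T,Rt.as_matrix())
# d_wrist: camera pose shifted by TCP translation (same orientation within mrad)
cd={k:np.array(v) for k,v in c.items()}; cd["extrinsics"]=c["extrinsics"].copy(); cd["extrinsics"][:3,3]+=np.array([507.22,-447.49,233.10])-T
L=[(-10,75,6),(10,75,6),(10,-75,6),(-10,-75,6)]
uv=np.array([(301.5,127),(336.5,127),(335,369.5),(303,369.5)])
p,e=fit(L,uv,cd,[507,-446.5,-1.43]);print("flat",p,e.ravel())
ms=[]
for v in (236,284.5,329):
    w=ray((320,v),cd,6); ms.append((w[:2]-p[:2])@[-np.sin(p[2]),np.cos(p[2])])
print("marks",ms)
# held: tool-frame params: along shift a (tool x), depth d (top surface mid along tool z), pitch about tool y, lateral b, yaw
def pts(p,Lb):
    a,b,d,pi,ya=p
    # bar axes in tool: y_bar=+tool x , x_bar = tool y? ; top surface
    M=R.from_euler("y",pi).as_matrix()@R.from_euler("z",ya).as_matrix()
    Lb=np.array(Lb,float); loc=np.c_[Lb[:,1],Lb[:,0],0*Lb[:,0]]
    return (Rt.as_matrix()@((M@loc.T).T+[a,b,d]).T).T+T
def res(p):
    r=[]
    P=proj(pts(p,[(0,75),(-10,75),(10,75)]),c)
    u=sorted(P[1:,0]); r+=[P[0,1]-124,u[0]-297,u[1]-348]
    M=proj(pts(p,[(0,m) for m in ms]),c)
    r+=list((M[:,1]-[271,334.5,390]))
    for m,ul,ur in ((ms[0],301,346),):
        P=proj(pts(p,[(-10,m),(10,m)]),c); u=sorted(P[:,0]); r+=[u[0]-ul,u[1]-ur]
    return r
r=least_squares(res,[0,0,168,0,0],x_scale=[10,10,10,.1,.1]); print(r.x,np.degrees(r.x[3]),r.fun)
print("centre world",pts(r.x,[(0,0)]),"far end",pts(r.x,[(0,75)]))
E
python3 pose.py
```

```text
[ 507.56 -447.12  246.1 ] [[ 0.99  0.14  0.  ]
 [ 0.14 -0.99 -0.  ]
 [ 0.    0.   -1.  ]]
flat [ 508.74 -447.46   -1.44] [-1.45 -0.76  1.45 -0.67 -0.44  1.8   0.44  1.8 ]
marks [np.float64(15.037897893695321), np.float64(-14.68211646768037), np.float64(-44.286958964373795)]
[ -0.05   1.71 173.63  -0.03  -0.01] -1.981998407408669 [ 0.3  -0.2   0.2   0.   -0.57  0.24 -0.96  0.96]
centre world [[ 508.25 -449.53   72.48]] far end [[ 582.44 -438.83   70.06]]
```

```bash
python3 - <<'E'
from rig import viewer; from h import *
np.set_printoptions(precision=1,suppress=True)
c=viewer.calibration("top")
for n,uv,z in [("boxcorner",(290,203),0),("boxL",(232,128),50),("lid",(198,45),150),("wood",(165,180),50),("cyl",(316,218),20),("boxtopcorner",(288,190),50)]: print(n,ray(uv,c,z))
E
```

```text
boxcorner [ 648.4 -247.7    0. ]
boxL [ 744.9 -159.6   50. ]
lid [ 818.3 -121.4  150. ]
wood [660.6 -68.3  50. ]
cyl [ 620.3 -287.9   20. ]
boxtopcorner [ 651.8 -246.4   50. ]
```

Emit:
drive_tool(rows=[[[0.0,0.2,0.3,0,0,-0.03],[0.03,0.5,0.55,0,0,-0.0745],[0.07,0.9,0.55,0,0,-0.0745],[0.07,1.0,0.55,0,0,-0.0745],[0.07,1.0,0.55,0,0,-0.0745]]])

```text
time_s: 5.1
eef_pos: [514.6, -347.0, 300.6]
ee_rot: [0.002, 1.0, 0.01, 0.001]
force: [0.3, -0.9, -0.6]
grip_width: 0.189
```

Emit:
drive_tool(rows=[[[0.0,0.4,0,0,0,0],[0.07,0.8,0,0,0,0],[0.07,1.0,0,0,0,0],[0.07,1.0,0,0,0,0]]])

```text
time_s: 5.6
eef_pos: [521.7, -247.1, 300.5]
ee_rot: [0.002, 1.0, 0.01, 0.001]
force: [0.1, -0.9, -1.2]
grip_width: 0.186
```

Emit:
drive_tool(rows=[[[0.0,0.4,0,0,0.04,0],[0.06,0.8,0,-0.001,0.08,0],[0.06,1.0,0,-0.0024,0.122,0],[0.06,1.0,0,-0.0024,0.122,0],[0.06,1.0,0,-0.0024,0.122,0]]])

```text
time_s: 6.22
eef_pos: [527.7, -148.6, 300.4]
ee_rot: [0.003, 0.995, 0.01, -0.094]
force: [-0.4, 0.4, -1.1]
grip_width: 0.183
```

```bash
python3 - <<'E'
from rig import ctrl, viewer
import cv2,pickle
s=ctrl.sense(); print(s["time_s"],s["eef_pos"],s["ee_rot"],s["force"],s["grip_width"])
pickle.dump((s["eef_pos"],s["ee_rot"],viewer.calibration("wrist")),open("g.pkl","wb"))
cv2.imwrite("pics/g_wrist.png",viewer.capture("wrist")[:,:,::-1])
i=viewer.capture("scene")[:,:,::-1]; cv2.imwrite("pics/g_scene.png",cv2.resize(i[80:270,170:400],None,fx=3,fy=3))
cv2.imwrite("pics/g_top.png",viewer.capture("top")[:,:,::-1])
E
```

```text
6.225 [ 527.73483526 -148.56777208  300.39392209] [ 0.00306813  0.99548914  0.00955762 -0.09434301] [-0.40056179  0.36782841 -1.09384896] 0.1828852390437232
```

View pics/g_wrist.png

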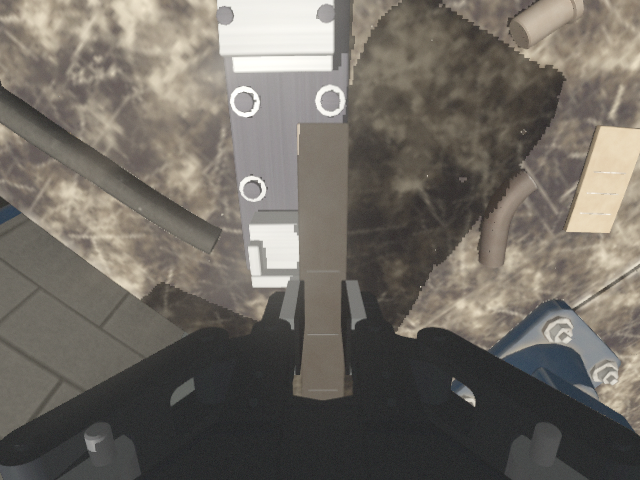

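View pics/g_scene.png

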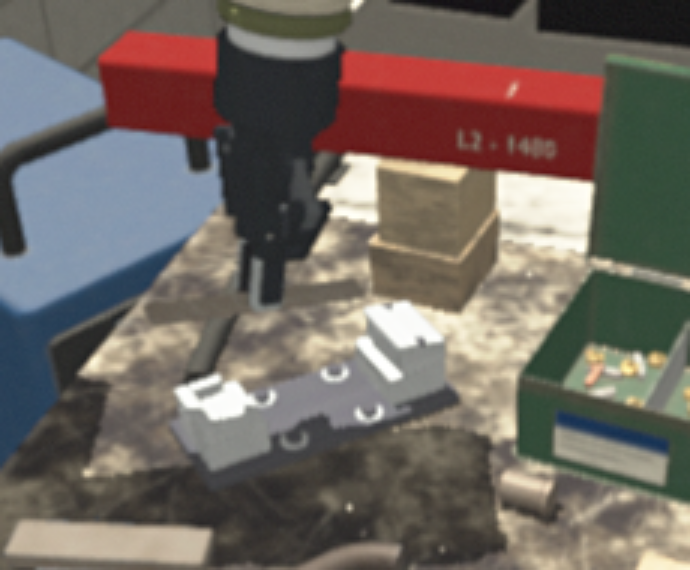

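The bar sits in the grip as before (far end 298 to 348, row 124). In the wrist view the lip-end rest's front edge is at about (233 to 334, 71), and the stop end is at about (250 to 300, 210 to 288). I'll refine the jig pose from this.

```bash
python3 - <<'E'
import cv2
t=cv2.imread("pics/g_wrist.png")
cv2.imwrite("pics/g1.png",cv2.resize(t[0:300,205:365],None,fx=2,fy=2,interpolation=cv2.INTER_CUBIC))
t=cv2.imread("pics/g_top.png")
cv2.imwrite("pics/g2.png",cv2.resize(t[170:380,130:290],None,fx=2.8,fy=2.8,interpolation=cv2.INTER_CUBIC))
E
```

```text
(no output)
```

View pics/g1.png

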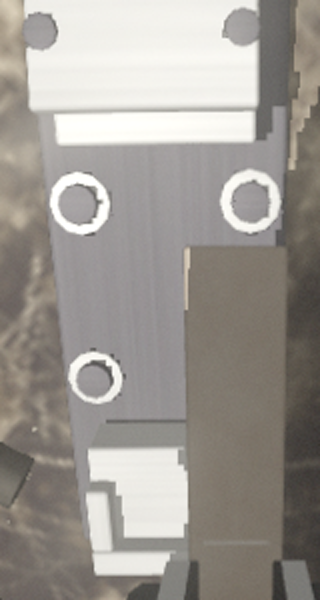

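View pics/g2.png

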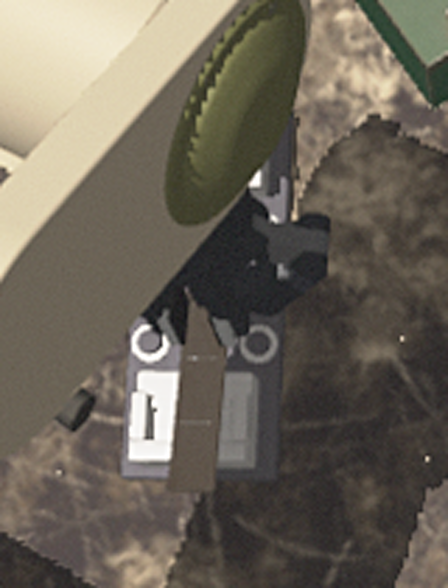

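```bash
python3 - <<'E'
from h import *; import pickle
from scipy.spatial.transform import Rotation as R
np.set_printoptions(precision=2,suppress=True)
T,q,c=pickle.load(open("g.pkl","rb"))
L=[(48,29,34),(48,-29,34),(-48,29,34),(-94,29,44)]
uv=np.array([(232.5,71.5),(332,71.5),(249,223.8),(252.5,287.5)])
p,e=fit(L,uv,c,[535,-127.7,.02]);print(p,np.degrees(p[2]));print(e)
Rt=R.from_quat([q[1],q[2],q[3],q[0]]); M=Rt.as_matrix(); print(M, "tilt",np.degrees(np.arccos(-M[2,2])),"yaw",np.degrees(np.arctan2(M[1,0],M[0,0])))
print("bar c", T+M@[0,0,174.4])
# bar in top view: check predicted near end bottom
from rig import viewer
ct=viewer.calibration("top")
for tilt in (0,2,4):
    t=np.radians(tilt); ax=M@[np.cos(t),0,np.sin(t)]
    E=T+M@[0,0,171.4]-75*ax+10*np.outer([1,-1],M[:,1])
    print(tilt,proj(E,ct), proj(T+M@[0,0,171.4]+75*ax+10*np.outer([1,-1],M[:,1]),c))
E
```

```text
[ 538.53 -128.2     0.03] 1.7600715533226745
[[-0.23  0.41]
 [ 1.13 -1.55]
 [-0.71  0.27]
 [-0.05  0.71]]
[[ 0.98  0.02 -0.19]
 [ 0.02 -1.   -0.01]
 [-0.19  0.   -0.98]] tilt 10.832755089347184 yaw 1.0763457041215045
bar c [ 494.99 -149.95  129.1 ]
0 [[205.48 343.01]
 [188.88 342.72]] [[346.31 124.61]
 [293.27 124.61]]
2 [[205.14 342.38]
 [188.48 342.08]] [[345.86 125.01]
 [293.8  125.01]]
4 [[204.8  341.67]
 [188.09 341.37]] [[345.42 125.64]
 [294.33 125.64]]
```

Emit:
drive_tool(rows=[[[0.01,0.1,0,0,0,0.003],[0.018,0.205,-0.2,0,0,0.004],[0.018,0.205,-0.5,0,0,0.004],[0.018,0.205,-0.72,0,0,0.004],[0.018,0.205,-0.72,0,0,0.004],[0.018,0.205,-0.72,0,0,0.004],[0.018,0.205,-0.72,0,0,0.004]]])

```text
time_s: 7.25
eef_pos: [529.6, -127.7, 229.5]
ee_rot: [0.004, 0.996, 0.013, -0.094]
force: [-0.0, 0.3, -1.3]
grip_width: 0.187
```

```bash
python3 - <<'E'
from rig import ctrl, viewer
import cv2,pickle
s=ctrl.sense(); print(s["time_s"],s["eef_pos"],s["ee_rot"],s["force"],s["grip_width"])
pickle.dump((s["eef_pos"],s["ee_rot"],viewer.calibration("wrist")),open("g.pkl","wb"))
cv2.imwrite("pics/h_wrist.png",viewer.capture("wrist")[:,:,::-1])
i=viewer.capture("scene")[:,:,::-1]; cv2.imwrite("pics/h_scene.png",cv2.resize(i[130:260,190:350],None,fx=4.5,fy=4.5,interpolation=cv2.INTER_CUBIC))
E
```

```text
7.25 [ 529.59751576 -127.74563256  229.47441754] [ 0.0036333   0.99550267  0.01260084 -0.09382137] [-0.04232156  0.31820506 -1.25171034] 0.18747461161060225
```

View pics/h_wrist.png

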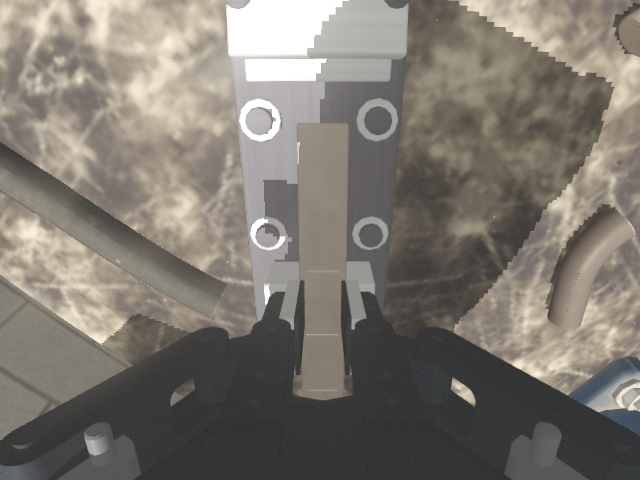

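View pics/h_scene.png

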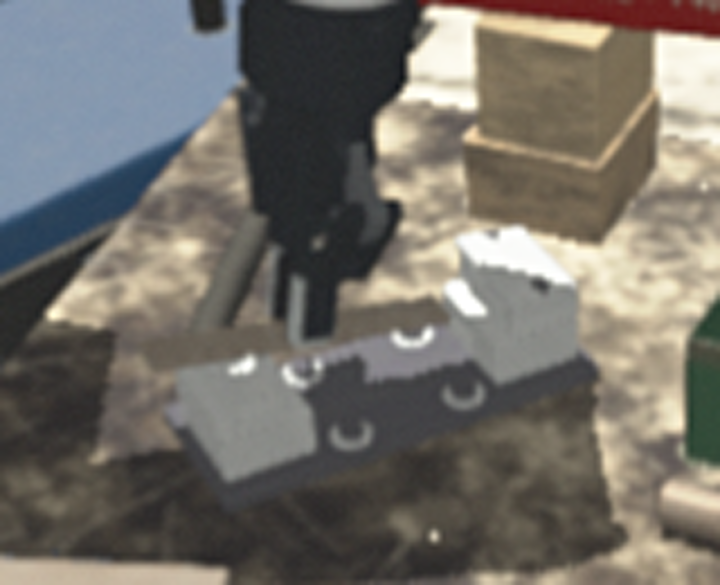

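```bash
python3 - <<'E'
from h import *; import pickle
from scipy.spatial.transform import Rotation as R
np.set_printoptions(precision=2,suppress=True)
T,q,c=pickle.load(open("g.pkl","rb"))
L=[(48,29,34),(48,-29,34),(-48,29,34),(-48,-29,34)]
uv=np.array([(245.7,81),(391,81),(268,281),(372,281)])  # rough
a,b=ray(uv[0],c,34),ray(uv[1],c,34); print(a,b,np.linalg.norm(a-b))
m=(a+b)/2; print("mid rest edge",m,"-> jig x0",m[0]-48, "yaw",np.degrees(np.arctan2(a[0]-b[0],-(a[1]-b[1]))))
M=R.from_quat([q[1],q[2],q[3],q[0]]).as_matrix(); C=T+M@[0,0,174.4]; print("bar c",C,"yaw",np.degrees(np.arctan2(M[1,0],M[0,0])),"end top",C+M@[75,0,-3])
# observed bar end ray at that height
for u in (297.5,348.5): print(ray((u,124),c,(C+M@[75,0,-3])[2]))
E
```

```text
[585.54 -97.94  34.  ] [ 586.99 -155.33   34.  ] 57.4100905727499
mid rest edge [ 586.27 -126.64   34.  ] -> jig x0 538.2668186268477 yaw -178.5522805081548
bar c [ 497.04 -129.42   58.15] yaw 1.4236209997745535 end top [ 571.25 -127.56   47.08]
[ 571.25 -119.16   47.08]
[ 571.74 -138.37   47.08]
```

Emit:
drive_tool(rows=[[[0.06,0.015,-0.01,0,0,0],[0.14,0.02,-0.01,0,0,0],[0.22,0.024,-0.01,0,0,0],[0.3,0.025,-0.01,0,0,0],[0.36,0.025,-0.01,0,0,0],[0.36,0.025,-0.01,0,0,0],[0.36,0.025,-0.01,0,0,0]]])

```text
time_s: 8.22
eef_pos: [565.4, -125.2, 228.1]
ee_rot: [0.003, 0.995, 0.013, -0.094]
force: [0.7, -0.0, -1.2]
grip_width: 0.185
```

```bash
python3 - <<'E'
from rig import ctrl, viewer
import cv2,pickle
s=ctrl.sense(); print(s["time_s"],s["eef_pos"],s["ee_rot"],s["force"],s["grip_width"])
pickle.dump((s["eef_pos"],s["ee_rot"],viewer.calibration("wrist")),open("g.pkl","wb"))
cv2.imwrite("pics/i_wrist.png",viewer.capture("wrist")[:,:,::-1])
i=viewer.capture("scene")[:,:,::-1]; cv2.imwrite("pics/i_scene.png",cv2.resize(i[130:260,190:350],None,fx=4.5,fy=4.5,interpolation=cv2.INTER_CUBIC))
E
```

```text
8.225 [ 565.36665599 -125.21788084  228.06863932] [ 0.00344503  0.99546243  0.01259191 -0.09425562] [ 0.69391589 -0.00426148 -1.15454339] 0.18517125057366685
```

View pics/i_wrist.png

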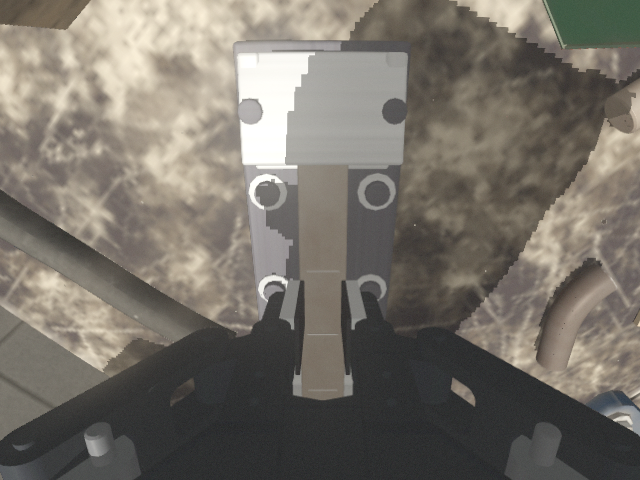

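View pics/i_scene.png

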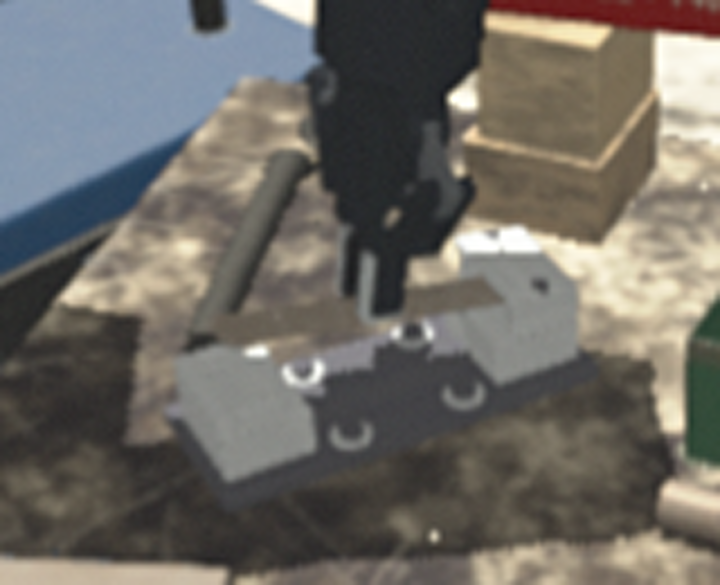

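Emit:
drive_tool(rows=[[[-0.035,-0.001,-0.016,0.0,-0.015,0],[-0.07,-0.002,-0.033,0.001,-0.03,0],[-0.105,-0.003,-0.052,0.001,-0.045,0],[-0.141,-0.004,-0.072,0.0015,-0.06,0],[-0.177,-0.005,-0.092,0.002,-0.075,0],[-0.212,-0.006,-0.113,0.002,-0.09,0],[-0.248,-0.006,-0.136,0.0025,-0.105,0],[-0.284,-0.007,-0.155,0.003,-0.12,0],[-0.284,-0.007,-0.155,0.003,-0.12,0],[-0.284,-0.007,-0.155,0.003,-0.12,0]]])

```text
time_s: 9.57
eef_pos: [537.0, -126.0, 212.8]
ee_rot: [0.002, 1.0, 0.012, -0.0]
force: [0.1, -0.3, -0.8]
grip_width: 0.181
```

```bash
python3 - <<'E'
from rig import ctrl, viewer
import cv2,pickle
s=ctrl.sense(); print(s["time_s"],s["eef_pos"],s["ee_rot"],s["force"],s["wrist_torque"],s["grip_width"])
pickle.dump((s["eef_pos"],s["ee_rot"],viewer.calibration("wrist")),open("g.pkl","wb"))
cv2.imwrite("pics/j_wrist.png",viewer.capture("wrist")[:,:,::-1])
i=viewer.capture("scene")[:,:,::-1]; cv2.imwrite("pics/j_scene.png",cv2.resize(i[130:260,190:350],None,fx=4.5,fy=4.5,interpolation=cv2.INTER_CUBIC))
i=viewer.capture("top")[:,:,::-1]; cv2.imwrite("pics/j_top.png",cv2.resize(i[170:380,130:290],None,fx=2.8,fy=2.8,interpolation=cv2.INTER_CUBIC))
E
```

```text
9.575 [ 537.02547952 -125.96110904  212.75147075] [ 2.34600209e-03  9.99920227e-01  1.24110890e-02 -3.55977153e-06] [ 0.12376192 -0.25232195 -0.80581875] [ 0.03174233 -0.05067548 -0.00926736] 0.18056234336438623
```

View pics/j_top.png

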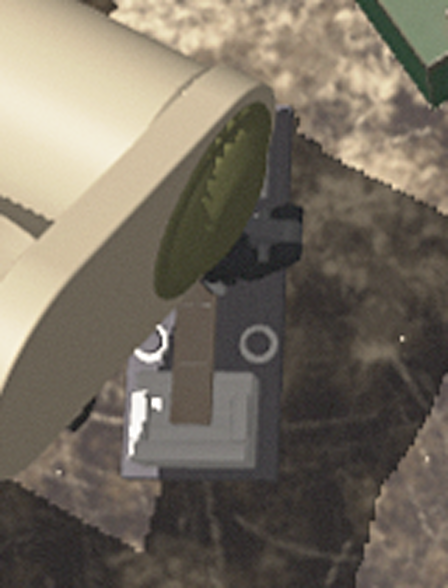

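View pics/j_scene.png

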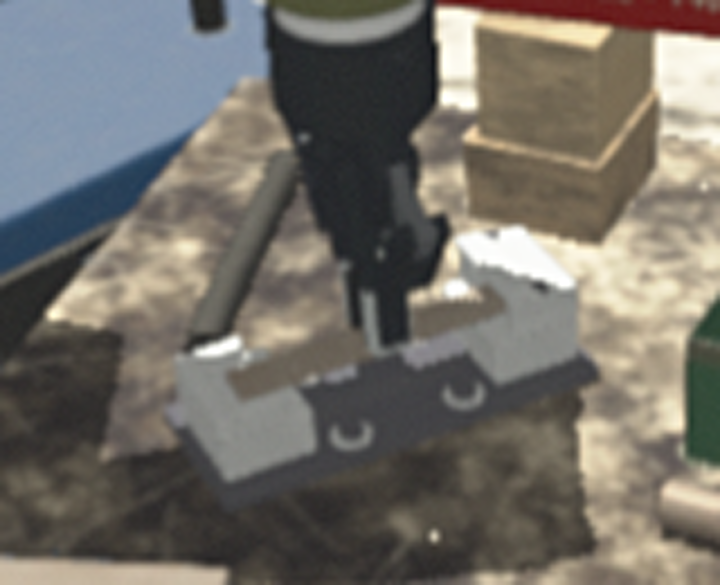

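```bash
python3 - <<'E'
from rig import viewer; from h import *
np.set_printoptions(precision=1,suppress=True)
c=viewer.calibration("top"); f=lambda u,v,z: ray((u/2.8+130-.3,v/2.8+170-.3),c,z)
print("tail",f(170,424,41),f(211.5,426,41))
print("guide/stop right outer",f(254,467,44),"rest front right",f(256,374,34), "rest front left",f(140,375,34),"stop inner edge",f(190,444,44))
E
```

```text
tail [ 459.6 -119.8   41. ] [ 459.4 -140.4   41. ]
guide/stop right outer [ 439.8 -163.2   44. ] rest front right [ 487.  -159.4   34. ] rest front left [ 484.3 -101.4   34. ] stop inner edge [ 449.8 -131.    44. ]
```

Emit:
drive_tool(rows=[[[0,0,-0.008,0,0,0],[0,0,-0.015,0,0,0],[0,0,-0.015,0,0,0],[0,0,-0.015,0,0,0]]])

```text
time_s: 10.22
eef_pos: [537.1, -125.9, 211.5]
ee_rot: [0.002, 1.0, 0.012, 0.0]
force: [-0.6, 0.3, 2.7]
grip_width: 0.19
```

Light contact, 2.7 N upward. Opening the fingers.

Emit:
drive_tool(rows=[[[0,0,0,0,0,0],[0,0,0,0,0,0],[0,0,0,0,0,0],[0,0,0,0,0,0],[0,0,0,0,0,0]]], fingers=0.1)

```text
time_s: 10.85
eef_pos: [537.1, -126.0, 211.4]
ee_rot: [0.002, 1.0, 0.012, 0.0]
force: [-0.9, 0.1, -0.6]
grip_width: 0.551
```

Emit:
drive_tool(rows=[[[0,0,0.05,0,0,0],[0,0,0.15,0,0,0],[0,0,0.4,0,0,0],[0,0,0.8,0,0,0],[0,0,1.0,0,0,0],[0,0,1.0,0,0,0]]])

```text
time_s: 11.6
eef_pos: [537.2, -125.9, 313.2]
ee_rot: [0.003, 1.0, 0.012, 0.002]
force: [-0.2, -0.2, -0.1]
grip_width: 0.549
```

Emit:
drive_tool(rows=[[[-0.4,0,0,0,0,0],[-0.8,0,0,0,0,0],[-1.0,0,0,0,0,0],[-1.0,0,0,0,0,0]]])

```text
time_s: 12.1
eef_pos: [436.5, -125.9, 312.8]
ee_rot: [0.003, 1.0, 0.012, 0.001]
force: [-0.0, 0.4, 0.3]
grip_width: 0.548
```

```bash
python3 - <<'E'
from rig import ctrl, viewer
import cv2,pickle
s=ctrl.sense(); print(s["time_s"],s["eef_pos"],s["force"],s["grip_width"])
pickle.dump((s["eef_pos"],s["ee_rot"],viewer.calibration("wrist")),open("g.pkl","wb"))
cv2.imwrite("pics/k_wrist.png",viewer.capture("wrist")[:,:,::-1])
i=viewer.capture("scene")[:,:,::-1]; cv2.imwrite("pics/k_scene.png",cv2.resize(i[130:260,190:350],None,fx=4.5,fy=4.5,interpolation=cv2.INTER_CUBIC))
E
```

```text
12.1 [ 436.48233482 -125.89673323  312.75539399] [-0.04974411  0.421165    0.27256248] 0.5477504375389146
```

View pics/k_wrist.png

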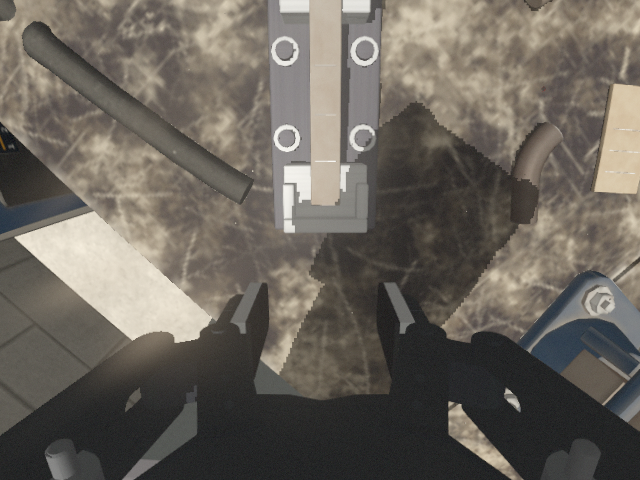

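View pics/k_scene.png

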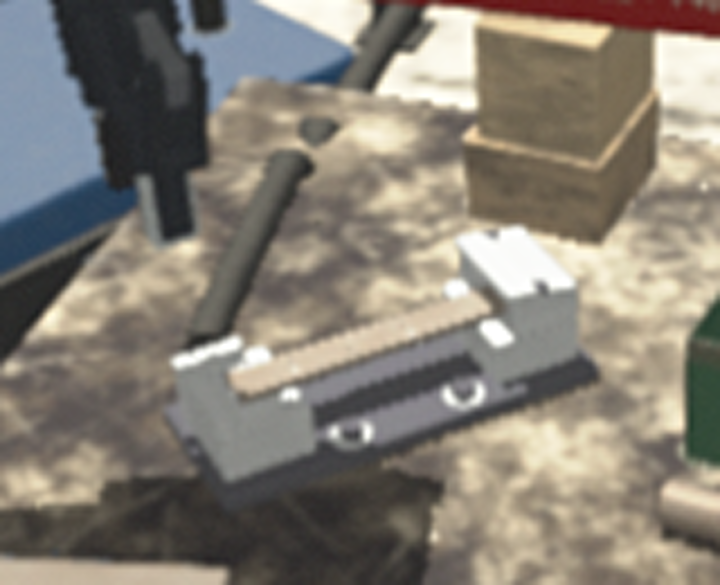

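The bar lies on both rests, with its near end at about (325,205) inside the low stop (inner edge about row 209) and its other end under the lip. I'll check the numbers once more.

```bash
python3 - <<'E'
from h import *; import pickle
np.set_printoptions(precision=1,suppress=True)
T,q,c=pickle.load(open("g.pkl","rb"))
print("tail",ray((311,205),c,40),ray((339.5,206),c,40),"at rest edge lip",ray((309,10),c,40),ray((341,10),c,40))
print("stop outer",ray((276,233),c,44),ray((367,232),c,44),"lip rest front edge",ray((281,11),c,34),ray((370,10),c,34))
E
```

```text
tail [ 462.8 -120.1   40. ] [ 462.5 -139.6   40. ] at rest edge lip [ 584.2 -116.7   40. ] [ 584.8 -136.3   40. ]
stop outer [443.4 -96.4  44. ] [ 445.6 -159.    44. ] lip rest front edge [585.3 -98.9  34. ] [ 587.4 -154.8   34. ]
```

```bash
python3 -c "
from rig import ctrl
print(ctrl.finish_job()); print(ctrl.sense()['time_s'])"
```

```text
the job is handed in; nothing more can be done
None
the job is handed in; nothing more can be done
```

The narrow bar is loaded in the jig and the job is handed in, about 12 s into the 40 s limit; no verdict is reported.

**What I did:** I gripped the bar across its middle and carried it to the jig tilted about 11°. I slid its end roughly 14 mm under the lip, then swung the other end down behind the low stop. I lowered it to a light 2.7 N contact, opened the fingers and backed well clear.

**Last checks:** From the final pictures, the bar's centre is about 1 mm from the jig's centre along it and 1 to 2 mm across it. Its yaw is within about 1° of the jig's. It looks flat on both rests with its end under the lip; I judged level and height by eye and did not measure them. The gripper was touching nothing.

**Disagreements:**
- The top and wrist cameras differed by 2 to 3.5 mm along x, so I used a value in between.
- While the bar was held, the two cameras put its pitch in the grip anywhere from 0° to 2°. The hook-in tilt was therefore about 11° to 13°.
- The closing fingers pressed lightly on the table during the grasp (6 N).

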